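# Find the socket that fits the reactor's middle gland nut

## Robot

A 6-joint arm with a two-finger parallel gripper is mounted at the origin on the work surface. World frame = base frame: x ahead of the robot, y to its left, z up, the work surface at z = 0. Lengths are in mm, angles in rad, forces in N, time in s.
With the tool pointing down it reaches from about 300 to 775 mm from the base axis. Payload 14.6 kg.
Tool frame: the origin (TCP) lies on the centre line of the jaws, within the pads' length; the fingertips stand 19 mm ahead of it and the grasp point (between the pads) is the TCP (bot.tip_reach is the distance from the TCP to the fingertips, in mm); z points along the fingers, y is the line along which they close (so a half turn about z gives the same grasp; the last joint's range is limited). The gripper opens to 85 mm and grips with 20 to 120 N. Pads are 22 mm wide; open, the fingers measure 114 mm over their backs; the gripper's body (76 mm by 85 mm) begins 54 mm behind the grasp point. The pads swing forward as they close: fully open they stand 13 mm farther back than shut.
Start: joints at [-1.395, 0.3, 1.521, -0, 1.321, -0.067], TCP at [132.225, -533.86, 250.281] pointing down, gripper open.
Joint ranges: [-3.03, 3.03], [-0.79, 2.21], [0.23, 2.52], [-1.04, 4.18], [0, 3.07], [-2.55, 2.55]. Speed limits (rad/s): [2.22, 2.22, 2.57, 3.14, 3.14, 3.14].

## Interface

Orientations are given as a unit quaternion [w, x, y, z].
In Python, from rig import bot gives the robot as it stands. Calls block until the motion is done:
- bot.move_to(position, orientation): joint-space move of the TCP to a pose.
- bot.servo_line(position, attitude=None, speed=150, until_force=None): straight line of the TCP; attitude=None keeps the orientation; speed is the mean speed in mm/s. With until_force (N) it stops when the force on the tool has changed by that much, and returns True; else False.
- bot.move_joints(angles): joint-space move.
- bot.move_gripper(opening, grip_force=None): finger opening in mm; grip_force is the grip in N (None keeps the last); returns when the fingers have stopped.
- bot.dwell(seconds).
- bot.ik(position, orientation): joint angles nearest the present ones, or None.
- bot.read_state(): the state.
- bot.read_camera(name): name is "side" or "top"; returns a dict with "image" (480x640x3 uint8, blue, green, red), "depth" (480x640 float32, mm along the optical axis (not along the pixel's ray), 0 where there is no reading), "fovy" (degrees; the focal length in pixels is half the picture's height over the tangent of half this angle, whatever the lens; pixels are square), "cx", "cy" (the principal point, pixels), "eye" and "attitude" of the camera in the world. Camera axes: x right, y down, z forward; pixel columns grow to the right and rows downward; lengths in mm; the calibration is good to about 2 mm. A picture is of the moment at which its call begins.
A pose or a line that the arm cannot do raises bot.MotionError and nothing moves.
- bot.finish_job(): hands the job in; it is judged then, once.
The state is a dict: "clock": time; "joint_positions": joint angles; "qvel": joint speeds; "effort": joint torques, N m; "ee_pos": TCP position; "tool_rot": TCP orientation; "ft_force": force on the tool from outside, world axes, zero at the start; "moment": the same for the moment, N m; "grip_width": finger opening in mm; "grip_force": force on a finger pad.
Only numpy, scipy, OpenCV 4.12 (cv2) and the standard library are available. Lean on these libraries where they do the work, as an engineer would, in place of code of your own. Each camera call takes 0.05 s, during which the arm holds its last target. There are 200 camera calls.

## Task

The middle one of the three hex gland nuts on the bench reactor's head is due for retightening: try the deep sockets from the grey tray on it until you have the one that fits, which is the smallest that goes down over the nut (a larger one slips on too but is loose and wrong). Stand any socket that does not fit back upright in a pocket of the tray, seat the right one fully home and upright on the middle nut, and finish still gripping it there, ready for the ratchet. Leave everything else on the bench where it is.

Things in the scene. Friction and masses are not known exactly. Their poses are not given: they have to be found in the camera images.
- port_mid (a point): bench reactor, a fixed steel vessel with a round head 174 mm wide: centre of the top of its middle port boss, 113 mm above the bench, under the middle nut. Three bosses, 44 mm wide and 6 mm high, in a row along this point's y, 48 mm apart, a nut on each. z up. On the head's -x side, 58 mm off, a gauge and a valve reach 64 mm above the bosses; 9 mm screw heads round the rim
- nut_p: one of the three hex steel gland nuts on the reactor's head, fixed, at any angle: one is 17, one 22, one 27 mm across flats, which is where is not told and varies. 14 mm tall, top 6 mm tapering in by 3 mm all round; a tube stub 9 mm thick stands 7 mm above it. Origin: centre of its underside, on the boss, z up; flats face +-y and each 60 deg from there. A socket fits the nut 2 mm narrower than its bore
- nut_q: one of the three hex steel gland nuts on the reactor's head, fixed, at any angle: one is 17, one 22, one 27 mm across flats, which is where is not told and varies. 14 mm tall, top 6 mm tapering in by 3 mm all round; a tube stub 9 mm thick stands 7 mm above it. Origin: centre of its underside, on the boss, z up; flats face +-y and each 60 deg from there. A socket fits the nut 2 mm narrower than its bore
- nut_r: one of the three hex steel gland nuts on the reactor's head, fixed, at any angle: one is 17, one 22, one 27 mm across flats, which is where is not told and varies. 14 mm tall, top 6 mm tapering in by 3 mm all round; a tube stub 9 mm thick stands 7 mm above it. Origin: centre of its underside, on the boss, z up; flats face +-y and each 60 deg from there. A socket fits the nut 2 mm narrower than its bore
- tray_mid (a point): centre of the fixed grey socket tray (170 x 170 x 25 mm, flat on the bench), at the height of its pocket floors, 11 mm above the bench. Four square pockets, 50 mm wide and 14 mm deep, at x = +-41 mm and y = +-41 mm from here; three hold a socket, the fourth a drive adapter
- socket_small_mid (a point): centre of the small of three deep steel sockets, mouth down in the tray, in a pocket that varies; 140 g, 75 mm tall, this point 37.5 mm above its lower rim. Lower 62 mm: hexagonal tube, 26 mm over outer flats, bore 19 mm across flats, in line (flats face +-y and each 60 deg from there), mouth open below; above it a round drive end 24 mm wide. z up
- socket_medium_mid (a point): centre of the medium of three deep steel sockets, mouth down in the tray, in a pocket that varies; 170 g, 75 mm tall, this point 37.5 mm above its lower rim. Lower 62 mm: hexagonal tube, 31 mm over outer flats, bore 24 mm across flats, in line (flats face +-y and each 60 deg from there), mouth open below; above it a round drive end 29 mm wide. z up
- socket_large_mid (a point): centre of the large of three deep steel sockets, mouth down in the tray, in a pocket that varies; 200 g, 75 mm tall, this point 37.5 mm above its lower rim. Lower 62 mm: hexagonal tube, 36 mm over outer flats, bore 29 mm across flats, in line (flats face +-y and each 60 deg from there), mouth open below; above it a round drive end 34 mm wide. z up
- adapter: bystander: short round steel drive adapter, 26 mm in diameter, 36 mm tall with a square peg on top, upright in the tray's remaining pocket. Origin at its underside
- ratchet: bystander: ratchet handle, 215 mm long, up to 36 mm high, lying on the bench at the side. Origin under its middle, x along it
- gasket: bystander: flat copper ring, 54 mm in diameter, 8 mm thick, lying between reactor and tray. Origin under its middle
- reagent: bystander: amber glass bottle, 72 mm in diameter, 150 mm tall. Origin at its underside
- beaker: bystander: glass beaker, 68 mm in diameter, 90 mm tall. Origin at its underside
- grease: bystander: white grease pot, 48 mm in diameter, 34 mm tall. Origin at its underside
- flask: bystander: round glass flask fixed in a cork ring 100 mm in diameter, 142 mm tall. Origin at its underside
- vial: bystander: clear capped sample tub, 42 mm in diameter, 89 mm tall. Origin at its underside
Not all that is in view belongs to the job. Leave any orange or red look-alike of the part that bears socket_small_mid alone.

How it is judged (in metres and radians):
At the end, for the whole second after the job is handed in: The socket made for the middle nut (bore 2 mm wider) is on it: axes within 4 mm, upright within 0.06 rad, rim at most 4 mm above the boss, gripped with over 3 N. The other two stand upright (0.1 rad) in the tray, released, within 6 mm of a pocket floor and 70 mm of the tray centre along its sides (((horizontal distance between nut_q and port_mid below 0.01 m and horizontal distance between socket_small_mid and nut_q below 0.004 m and z of socket_small_mid in the frame of nut_q below 0.0415 m and angle between socket_small_mid's own z axis and vertical below 0.06 rad and contact force between the fingers and socket_small above 3 N and angle between each of socket_medium_mid, socket_large_mid's own z axis and vertical below 0.1 rad and z of each of socket_medium_mid, socket_large_mid in the frame of tray_mid below 0.044 m and x of socket_medium_mid in the frame of tray_mid between -0.07 and 0.07 m and y of socket_medium_mid in the frame of tray_mid between -0.07 and 0.07 m and contact force between the fingers and socket_medium below 0.5 N and x of socket_large_mid in the frame of tray_mid between -0.07 and 0.07 m and y of socket_large_mid in the frame of tray_mid between -0.07 and 0.07 m and contact force between the fingers and socket_large below 0.5 N) or (horizontal distance between nut_p and port_mid below 0.01 m and horizontal distance between socket_medium_mid and nut_p below 0.004 m and z of socket_medium_mid in the frame of nut_p below 0.0415 m and angle between socket_medium_mid's own z axis and vertical below 0.06 rad and contact force between the fingers and socket_medium above 3 N and angle between each of socket_small_mid, socket_large_mid's own z axis and vertical below 0.1 rad and z of each of socket_small_mid, socket_large_mid in the frame of tray_mid below 0.044 m and x of socket_small_mid in the frame of tray_mid between -0.07 and 0.07 m and y of socket_small_mid in the frame of tray_mid between -0.07 and 0.07 m and contact force between the fingers and socket_small below 0.5 N and x of socket_large_mid in the frame of tray_mid between -0.07 and 0.07 m and y of socket_large_mid in the frame of tray_mid between -0.07 and 0.07 m and contact force between the fingers and socket_large below 0.5 N) or (horizontal distance between nut_r and port_mid below 0.01 m and horizontal distance between socket_large_mid and nut_r below 0.004 m and z of socket_large_mid in the frame of nut_r below 0.0415 m and angle between socket_large_mid's own z axis and vertical below 0.06 rad and contact force between the fingers and socket_large above 3 N and angle between each of socket_small_mid, socket_medium_mid's own z axis and vertical below 0.1 rad and z of each of socket_small_mid, socket_medium_mid in the frame of tray_mid below 0.044 m and x of socket_small_mid in the frame of tray_mid between -0.07 and 0.07 m and y of socket_small_mid in the frame of tray_mid between -0.07 and 0.07 m and contact force between the fingers and socket_small below 0.5 N and x of socket_medium_mid in the frame of tray_mid between -0.07 and 0.07 m and y of socket_medium_mid in the frame of tray_mid between -0.07 and 0.07 m and contact force between the fingers and socket_medium below 0.5 N))); the arm keeps its last pose, push and grip.
It fails at once if a bystander is pushed more than 30 mm from its place or tipped (distance of any of ratchet, gasket, reagent, beaker, grease, flask, vial, adapter from where it was at the start of the episode above 0.03 m or angle between any of ratchet, gasket, reagent, beaker, grease, flask, vial, adapter's own z axis and vertical above 0.5 rad).
It also fails if it takes over 72 s, if anything falls off the work surface, if the arm or the gripper's body presses on something with over 40 N, if the wrist force passes 120 N, or if a joint passes its speed limit or range.

## Working session

There is one attempt and no reset: what is moved stays moved. The work goes in short steps, each a Python script; the robot and the scene stay as the last script left them, time stands still between calls to the robot, and variables do not carry over. Pictures are saved under pics/ and viewed, at most 10 in all, crops included, and the job is handed in when it is done.

```bash
mkdir -p pics; ls; cat > h.py <<'E'
from rig import bot
import numpy as np, cv2
from scipy.spatial.transform import Rotation as R
def cam(n):
    c=bot.read_camera(n); d=c["depth"].astype(float); f=240/np.tan(np.radians(c["fovy"])/2)
    v,u=np.mgrid[:480,:640]
    P=np.stack([(u-c["cx"])/f*d,(v-c["cy"])/f*d,d],-1)
    q=c["attitude"]; q=np.array(q)
    r=R.from_quat(q,scalar_first=True) if q.size==4 else R.from_matrix(q)
    W=P@r.as_matrix().T+np.array(c["eye"]); W[d==0]=np.nan
    return c["image"],W,c
E
python3 - <<'E'
from h import *
for n in("top","side"):
    im,W,c=cam(n); cv2.imwrite(f"pics/{n}0.png",im); np.save(f"{n}0.npy",W)
    print(n,c["eye"],c["attitude"],c["fovy"],c["cx"],c["cy"])
print(bot.read_state())
E
```

```text
pics
top [ 378.84147118   21.6500609  1453.52838863] [ 0.05523596 -0.69934065  0.71021163 -0.05891598] 45.67509513231375 307.9834108824227 238.36417694170464
side [426.82275778 868.02050805 852.39155131] [ 0.03755661 -0.09995523  0.90352464 -0.4150201 ] 51.86050139578626 315.9266874610972 231.6489149103571
{'clock': 0.1, 'joint_positions': array([-1.39464729e+00,  3.00407852e-01,  1.52151497e+00, -2.11491655e-05,
        1.32066602e+00, -6.66173399e-02]), 'qvel': array([-0.00114304, -0.0021644 , -0.00040359, -0.00152768, -0.00012262,
       -0.00059193]), 'effort': array([ 1.01654434e-03, -5.44378853e+01, -3.62370157e+01, -8.69053974e-05,
        3.05258109e-03,  3.65314077e-05]), 'ee_pos': array([ 132.16546051, -533.6977807 ,  249.78395632]), 'tool_rot': array([-4.96790007e-04,  9.92641661e-01,  1.21087922e-01, -3.74939399e-05]), 'ft_force': array([-0.70630286,  0.10281299,  0.76195525]), 'moment': array([-0.01558281, -0.04240147, -0.02875128]), 'grip_force': 0.0, 'grip_width': 85.49746357013932}
```

View pics/top0.png

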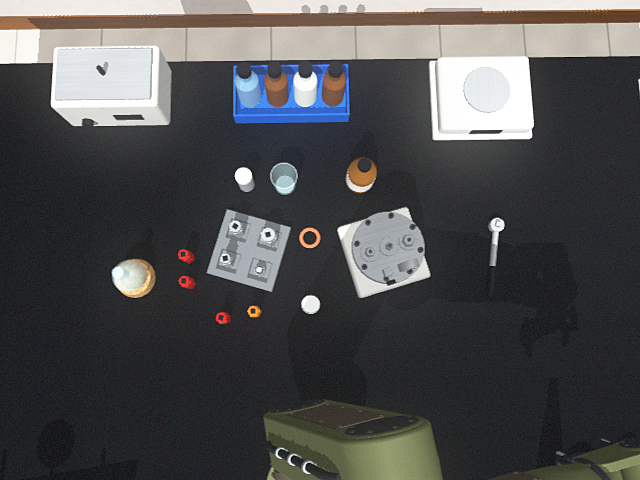

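View pics/side0.png

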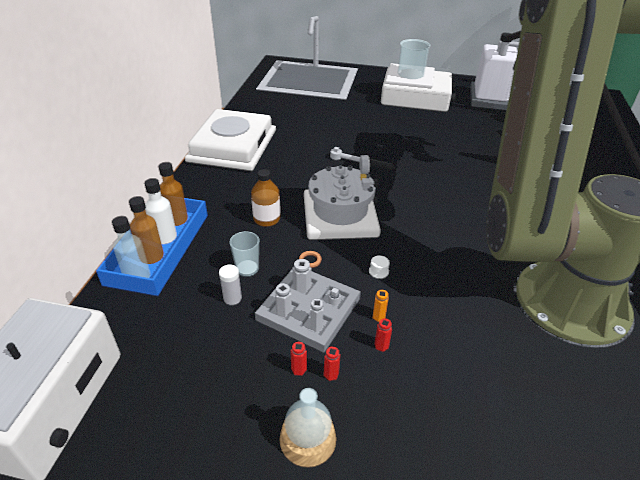

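Top view: tray at about (249,250) with sockets at (235,226), (269,234) and (225,258), and the adapter at (260,268). The reactor nuts run from (368,253) through (388,246) to (408,240). The ratchet is at (494,245). Next I'll measure from depth.

```bash
python3 - <<'E'
from h import *
im=cv2.imread("pics/top0.png"); W=np.load("top0.npy"); z=W[...,2]
def blobs(lo,hi,box,mn=6):
    m=np.zeros(z.shape,np.uint8); x0,y0,x1,y1=box
    m[y0:y1,x0:x1]=((z>lo)&(z<hi))[y0:y1,x0:x1]
    n,l,s,c=cv2.connectedComponentsWithStats(m)
    for i in range(1,n):
        if s[i,4]>=mn:
            p=W[l==i]; r=cv2.minAreaRect(p[:,:2].astype(np.float32))
            print((lo,hi),"px",c[i].round(1),s[i,4],"mean",p.mean(0).round(1),"rect",np.round(r[0],1),np.round(r[1],1),round(r[2],1),"zmed",np.median(p[:,2]).round(1))
T=(195,200,300,300); Q=(330,200,440,300)
print("tray");blobs(17,32,T,200);print("sockets");blobs(76,100,T);print("adapter");blobs(40,60,T)
print("nuts");blobs(122,128.5,Q);blobs(128.5,140,Q,3);print("head");blobs(100,120,Q,100);print("gauge");blobs(141,200,Q)
blobs(116,140,Q)
a=cv2.resize(im[205:295,203:293],(450,450),interpolation=2); b=cv2.resize(im[222:272,355:420],(585,450),interpolation=2)[:, :345+0]
b=cv2.resize(im[225:270,360:415],(350,286),interpolation=2); b=cv2.copyMakeBorder(b,0,164,0,0,0)
cv2.imwrite("pics/crop0.png",np.hstack([a,b]))
E
```

```text
tray
(17, 32) px [248.  250.2] 2938 mean [583.8 164.6  25.5] rect [585.3 164.6] [171.3 170.4] 73.0 zmed 25.6
sockets
(76, 100) px [234.5 226.4] 117 mean [633.9 191.3  86.6] rect [633.9 191.4] [27.3 27.8] 46.9 zmed 86.5
(76, 100) px [267.1 234.6] 161 mean [612.5 112.1  85.9] rect [612.8 112.4] [34.1 32.7] 49.1 zmed 86.4
(76, 100) px [224.7 258.4] 87 mean [555.7 214.6  86.1] rect [556. 215.] [23.4 23.1] 19.1 zmed 86.4
adapter
(40, 60) px [238.1 232.2] 24 mean [625.6 186.8  51.2] rect [627.7 188.4] [16.  34.8] 26.1 zmed 53.0
(40, 60) px [269.2 242.7] 20 mean [598.2 109.3  49.6] rect [598.  108.9] [ 9.5 34.8] 10.9 zmed 48.5
(40, 60) px [229.2 263.1] 15 mean [548.3 208.4  51.3] rect [547.5 208.3] [ 7.5 24.3] 38.2 zmed 52.6
(40, 60) px [258.3 269. ] 30 mean [532.9 136.7  47.8] rect [533.3 136.2] [11.4 14.4] 79.4 zmed 47.4
nuts
(122, 128.5) px [406.4 241.1] 54 mean [ 585.2 -219.2  125.7] rect [ 584.8 -220. ] [26.6 18.6] 43.6 zmed 125.9
(122, 128.5) px [412.3 238.6] 9 mean [ 591.2 -233.6  125. ] rect [ 591.6 -233.7] [11.8  5. ] 34.4 zmed 124.7
(122, 128.5) px [386.6 246.8] 14 mean [ 572.5 -1
[... 1647 characters left out ...]
.6  118.7] rect [ 583.8 -101.8] [ 8.2 10.7] 21.4 zmed 118.2
(116, 140) px [369.4 251.1] 92 mean [ 562.8 -131.1  125.6] rect [ 566.3 -131.6] [24.1 31.4] 79.7 zmed 126.0
(116, 140) px [419.9 248.8] 11 mean [ 567.4 -251.7  118.4] rect [ 567.9 -251.7] [7.6 9.2] 4.4 zmed 118.2
(116, 140) px [368.6 258.6] 7 mean [ 546.1 -129.4  117.6] rect [ 546.3 -129.2] [ 2.3 12.3] 0.1 zmed 116.7
(116, 140) px [364.  266.2] 20 mean [ 528.  -118.2  117.4] rect [ 527.5 -118.1] [11.6 11.7] 44.0 zmed 117.1
(116, 140) px [387.8 275.8] 136 mean [ 503.2 -171.1  132.8] rect [ 502.7 -171.9] [39.6 21.4] 16.4 zmed 134.3
(116, 140) px [408.8 272.4] 8 mean [ 511.9 -222.9  117.7] rect [ 512.8 -222.1] [7.4 4.7] 87.5 zmed 117.6
```

View pics/crop0.png

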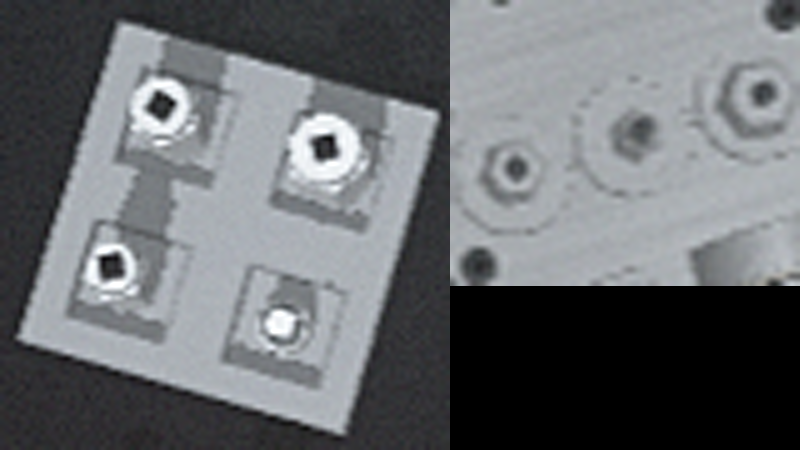

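The middle nut looks smallest: about 62 px of area against 92 and 126. Now I'll fit the hex yaws of the small socket and the middle nut with solid models over both cameras.

```bash
cat > fit.py <<'E'
from h import *
from scipy.optimize import least_squares
def hexs(p,yaw):
    a=yaw+np.pi/2+np.arange(6)*np.pi/3
    return (p[:,:2]@np.stack([np.cos(a),np.sin(a)])).max(1)
def nut(p,yaw,R0):
    s=hexs(p,yaw); r=np.hypot(p[:,0],p[:,1]); z=p[:,2]
    n=np.maximum(s-R0+np.clip(z-121,0,6)*.5,z-127)
    return np.minimum(np.minimum(n,np.maximum(r-4.5,z-134)),z-113)
def sock(p,yaw,R0):
    s=hexs(p,yaw); r=np.hypot(p[:,0],p[:,1]); z=p[:,2]
    return np.minimum(np.maximum(s-R0,z-73),np.maximum(r-R0+1,z-86))
def fit(model,R0,clouds,c0,rad,zlo):
    best=[]
    sets=[W[(np.hypot(W[...,0]-c0[0],W[...,1]-c0[1])<rad)&(W[...,2]>zlo)] for W in clouds]
    for y0 in np.radians(np.arange(0,60,10)):
        f=lambda v:np.concatenate([model(P-np.r_[c0,0]-v[1+3*i:4+3*i],v[0],R0) for i,P in enumerate(sets)])
        r=least_squares(f,np.r_[y0,np.zeros(3*len(sets))],loss="soft_l1",f_scale=.7,bounds=([-9]+[-6,-6,-4]*len(sets),[9]+[6,6,4]*len(sets)))
        best.append((r.cost,np.degrees(r.x[0])%60,r.x[1:].round(1)))
    best.sort(key=lambda b:b[0]); return best,[len(s) for s in sets]
def grab(n=6):
    return [np.nanmedian([cam(k)[1] for _ in range(n)],0) for k in("top","side")]
E
python3 -W ignore - <<'E'
from fit import *
C=grab(); np.save("C.npy",C)
for R0 in(8.5,11,13.5):
  b,n=fit(nut,R0,C,[574.7,-176.8],20,108); print("nut",R0,n,[(round(x[0]),round(x[1],1)) for x in b],b[0][2])
for k,R0,c in(("S",13,[556,215]),("M",15.5,[634,191.4]),("L",18,[612.6,112.3])):
  b,n=fit(sock,R0,C,c,24,30); print(k,n,[(round(x[0]),round(x[1],1)) for x in b],b[0][2])
E
```

```text
nut 8.5 [218, 130] [(121, np.float64(5.9)), (121, np.float64(5.9)), (121, np.float64(5.9)), (121, np.float64(5.9)), (121, np.float64(5.9)), (121, np.float64(4.4))] [ 0.5 -0.1  0.4  0.5 -2.6  0.4]
nut 11 [218, 130] [(155, np.float64(5.6)), (157, np.float64(18.8)), (158, np.float64(22.9)), (158, np.float64(49.3)), (158, np.float64(47.0)), (159, np.float64(46.4))] [ 1.7 -1.5  0.2  0.7 -5.1  0.3]
nut 13.5 [218, 130] [(261, np.float64(10.8)), (262, np.float64(30.3)), (263, np.float64(44.3)), (263, np.float64(44.5)), (263, np.float64(44.4)), (263, np.float64(36.7))] [ 1.4 -2.2 -0.   2.6 -6.   0.2]
S [134, 315] [(74, np.float64(39.6)), (74, np.float64(39.6)), (74, np.float64(39.6)), (74, np.float64(39.6)), (74, np.float64(39.6)), (74, np.float64(39.7))] [ 0.7  0.6  1.   0.4 -2.5  0.5]
M [186, 392] [(93, np.float64(55.9)), (93, np.float64(55.9)), (93, np.float64(55.9)), (93, np.float64(55.9)), (93, np.float64(55.9)), (93, np.float64(55.9))] [ 1.3  0.6  0.7  1.1 -2.4  0.4]
L [229, 459] [(132, np.float64(10.7)), (132, np.float64(10.7)), (132, np.float64(10.7)), (132, np.float64(10.7)), (132, np.float64(10.7)), (132, np.float64(10.7))] [ 0.8 -0.1  0.7  0.7 -3.1  0.4]
```

Both fits are clear. The middle nut is 17 mm at yaw ≈6°, so the small socket fits, and that socket's yaw is ≈40°. Grasping now.

```bash
cat >> h.py <<'E'
def q(c): return (R.from_euler("z",c-90,degrees=True)*R.from_euler("x",180,degrees=True)).as_quat(scalar_first=True)
def st(t=""):
    s=bot.read_state(); print(t,round(s["clock"],2),s["ee_pos"].round(1),"F",s["ft_force"].round(1),"M",s["moment"].round(2),"w",round(s["grip_width"],1),"g",round(s["grip_force"],1)); return s
E
python3 - <<'E'
from h import *
p=[556.5,214.2]
for c in(69.6,95.9,-24.1,9.6): print(c,[None if j is None else np.round(j,2) for j in(bot.ik([*p,200],q(c)),bot.ik([575.2,-178.1,240],q(c)))])
bot.move_to([*p,150],q(69.6)); bot.move_gripper(44); st()
print(bot.servo_line([*p,56],speed=80,until_force=10)); st()
bot.move_gripper(15,60); st("grip")
bot.servo_line([*p,245],speed=150); st("lift")
im,W,c=cam("side"); cv2.imwrite("pics/lift.png",im[100:400,180:480])
E
```

```text
69.6 [array([ 0.31,  0.45,  1.44, -0.  ,  1.25,  2.23]), array([-0.36,  0.42,  1.38, -0.  ,  1.34,  1.57])]
95.9 [array([ 0.31,  0.45,  1.44, -0.  ,  1.25,  1.77]), array([-0.36,  0.42,  1.38, -0.  ,  1.34,  1.11])]
-24.1 [array([ 0.31,  0.45,  1.44,  0.  ,  1.25, -2.41]), None]
9.6 [None, None]
 4.22 [556.5 214.2 150. ] F [-0.6 -0.5  0.6] M [-0.05  0.02  0.  ] w 43.8 g 0.0
False
 5.54 [556.8 214.3  56.6] F [-0.9 -0.6 -1.1] M [-0.02  0.06  0.05] w 43.8 g 0.0
grip 5.83 [556.7 214.2  56.4] F [-1.3 -1.2  4.1] M [-0.17  0.11  0.06] w 25.0 g 59.0
lift 7.24 [556.2 214.1 244. ] F [-0.8  0.1 -0.8] M [ 0.02  0.02 -0.02] w 25.1 g 58.9
```

View pics/lift.png

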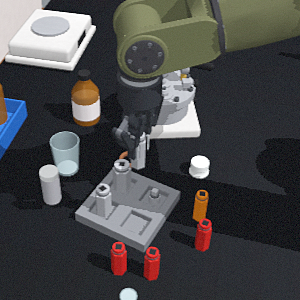

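Crop shows the small socket hanging upright in the jaws at about (140,152). The nearest tray pocket is empty and the other two sockets are undisturbed. Moving to the nut.

```bash
python3 - <<'E'
from h import *
n=[575.2,-178.1]
bot.move_to([*n,240],q(95.9)); st()
bot.servo_line([*n,186],speed=100); st()
print(bot.servo_line([*n,158],speed=25,until_force=12)); st("down")
im,W,c=cam("side"); cv2.imwrite("pics/on.png",cv2.resize(im[120:250,270:420],(750,600)[:2]))
E
```

```text
8.75 [ 575.4 -177.3  240. ] F [-0.4 -0.3 -2.2] M [-0.01 -0.   -0.01] w 25.3 g 58.8
 9.44 [ 575.5 -178.1  186.6] F [ 0.2 -0.7 -0.4] M [0.01 0.01 0.02] w 25.4 g 58.8
False
down 10.71 [ 575.3 -178.7  158.5] F [-1.6 -4.7  4.2] M [-1.04  0.32 -0.01] w 25.1 g 59.8
```

View pics/on.png

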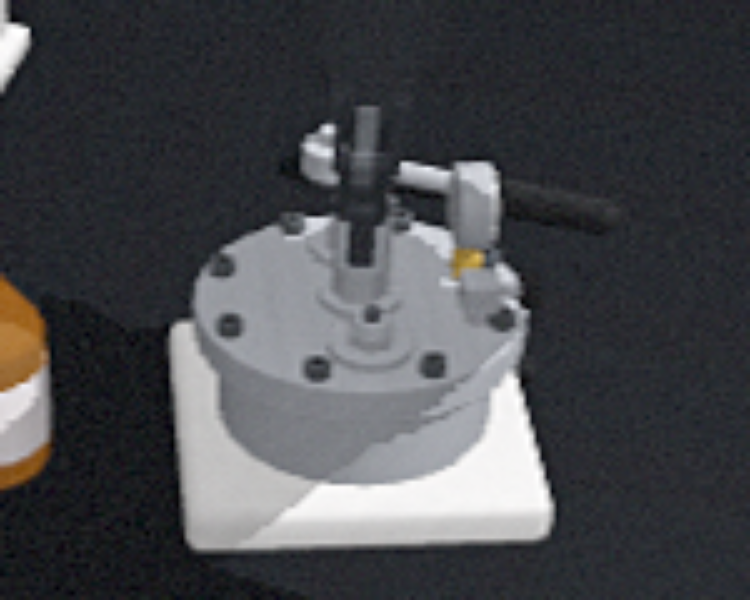

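The socket went down over the middle nut with little force; its rim is at the boss, near (360,290). I'll press lightly to confirm it's on the floor, relieve the side force, and check the height.

```bash
python3 -W ignore - <<'E'
from fit import *
p=bot.read_state()["ee_pos"]
print(bot.servo_line([575.3,-177.6,154.5],speed=10,until_force=15)); bot.dwell(.3); st("press")
C=grab(4)
for W in C:
    P=W[(np.hypot(W[...,0]-575.3,W[...,1]+178)<16)&(W[...,2]>117)]; h=P[P[:,2]<200]
    print(len(h),np.histogram(h[:,2],bins=range(115,205,5))[0])
b,n=fit(sock,13,[w-np.array([0,0,102]) for w in C],[575.3,-178.0],14,20); print(n,[(round(x[0]),round(x[1],1)) for x in b[:3]],b[0][2])
E
```

```text
True
press 11.29 [ 575.3 -178.7  158.4] F [-1.3  0.3  6.3] M [-0.05  0.35  0.01] w 25.0 g 59.8
0 [0 0 0 0 0 0 0 0 0 0 0 0 0 0 0 0 0]
104 [12 15 22 17  7  4  5  7  5  4  1  1  2  1  0  0  1]
[176, 100] [(35232, np.float64(6.2)), (35232, np.float64(6.2)), (35232, np.float64(8.7))] [ 1.5  1.   4.   0.3 -0.9  4. ]
```

It presses against a hard stop at TCP z 158.4. That is 45.4 mm above the boss, the same height above the rim as at the grasp (56.4 − 11), so the socket is fully home. The side force and moment are near zero, so it's upright. Handing in.

```bash
python3 - <<'E'
from h import *
st(); print(bot.finish_job())
E
```

```text
11.69 [ 575.3 -178.7  158.5] F [-2.3 -0.4  4.9] M [-0.06  0.36 -0.01] w 25.1 g 59.8
the job is handed in; nothing more can be done
None
```

Job handed in: the small socket (19 mm bore) is fully home and upright on the 17 mm middle nut, still gripped at about 60 N; it was the first one tried, and the other two sockets were never moved from their pockets.

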